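Open the mask mould's heavy flap with its lever

TASK

With a fingertip, push the black knob away from the flap so that the yellow safety stop swings fully aside from under the lever; then press down the red pad at the lever's long end until the heavy green flap of the mould box stands wide open, the lever down or nearly down on its rubber buffer, so that the mask inside can be taken out. Finish while still holding the lever down. Only push and press: do not lift the lever out of its saddle, do not touch the flap, and leave the jars, bottle, can, bowl, brush and loose mask where they are.

Things in the scene. Friction and masses are not known exactly. Their poses are not given: they have to be found in the camera images.
- press: mould box fixed to the bench. Origin on the bench under the lever's pivot; z up, +y along the lever to the flap and box, -y to the lever's long end, +x to the side of the black knob. Blue saddle plates (y +-30, x to +-37 with the pin, 112 mm high) carry the lever; box at y 120 to 302, 226 mm wide. A black rubber buffer (top 36 mm up) under the red pad ends the lever's travel.
- lever: loose steel lever resting by a brass cross pin in the open slots of the saddle; origin at the pin's middle, 95 mm up, axes as the press's at rest. Bar 24 mm wide, 12 thick; long arm 205 mm to -y, sloping up 16 degrees at rest; short arm 107 mm to +y, its tip under the flap's edge. Pressing the pad down (6 to 17 N) raises the flap; let go, it returns.
- pad (a point): middle of the top face of the red pad (46 x 56 mm) at the long end of the lever, the place to press; about 163 mm above the bench at rest (y = -185 mm, x = 0 of the press) and about 58 mm when the lever lies on its rubber buffer
- flap: heavy dark green iron flap with a yellow flower, 226 x 212 mm, 12 mm thick, about 4 kg; origin in the middle of its hinge, at the edge far from the lever (y = 300 mm of the press, 78 mm above the bench)
- flap_lip (a point): middle of the upper edge of the flap's free side, the side next to the lever; 90 mm above the bench when shut, about 145 mm when the lever is fully down
- stop (a joint): swing of the yellow stop about its upright post, rad: 0 to 0.35 at the start, its arm across under the lever, blocking it; 1.5 is its end, fully aside; the lever passes freely from about 0.9. Grows as the knob is pushed to the press's -y (away from the flap), in an arc that bends towards the lever; friction keeps it where left. About 2 N at the knob moves it.
- stop_knob (a point): point on the upright black knob of the yellow stop, 50 mm from the swing axis, 136 mm above the bench. The knob is a stem 20 mm thick from 110 mm to 146 mm above the bench with a ball 26 mm thick on top, up to 159 mm. At joint value 0 it lies at x = 130 mm, y = -120 mm of the press.
- stop_pivot (a point): top of the yellow stop on its swing axis, 110 mm above the bench, at x = 80 mm, y = -120 mm of the press; the yellow arm is 18 mm wide, 86 to 110 mm above the bench, and reaches 88 mm from the axis to the side opposite the knob
- red_mask: loose finished mask lying on the mat, a red dome 156 mm across and 54 mm high with two blue eyes; origin under its centre. To be left alone.
- paint_jar: loose jar with a red cap, 60 mm across, 75 mm high, standing on the robot's side of the lever; origin under its centre. To be left alone.
- blue_jar: loose jar with a blue cap, 56 mm across, 70 mm high, standing on the robot's side of the lever; origin under its centre. To be left alone.
- varnish_bottle: loose orange bottle with a white cap, 52 mm across, 130 mm high, standing beyond the long end of the lever; origin under its centre. To be left alone.
- cup: loose blue bowl, 84 mm across, 50 mm high; origin under its centre. To be left alone.
- brush: loose paint brush lying on the mat; origin under its middle. To be left alone.
- glue_can: loose white can, 72 mm across, 85 mm high; origin under its centre. To be left alone.

How it is judged:
By the outcome, as a careful person would: the job done as asked, in the order asked, and still so for the second after the job is handed in, while the arm keeps its last pose, push and grip.
It also fails if it takes over 48 s, if anything falls off the work surface, if the arm or the gripper's body presses on something with over 40 N, if the wrist force passes 120 N, or if a joint passes its speed limit or range.

ROBOT

A 7-joint arm with a two-finger parallel gripper is mounted at the origin on the work surface. World frame = base frame: x ahead of the robot, y to its left, z up, the work surface at z = 0. Lengths are in m, angles in rad, forces in N, time in s.
With the tool pointing down it reaches from about 0.4 to 0.85 m from the base axis. Payload 6.9 kg.
Tool frame: the origin (TCP) lies midway between the tips of the shut fingers; the grasp point (between the pads) lies behind it (ctrl.pinch_z is the z of the grasp point in the tool frame, in m); z points along the fingers, y is the direction in which the jaws open and shut (so a half turn about z gives the same grasp; the last joint's range is limited). The gripper opens to 85 mm and grips with 20 to 120 N. Pads are 22 mm wide; open, the fingers measure 114 mm over their backs; the gripper's body (76 mm by 85 mm) begins 54 mm behind the grasp point. The pads swing forward as they close: fully open they stand 13 mm farther back than shut.
Start: joints at [1.363, 0.507, -0.238, 1.5, 0.126, 1.149, -0.155], TCP at [0.193, -0.594, 0.231] pointing down, gripper open.
Joint ranges: [-3.08, 3.08], [-0.24, 2.05], [-1.43, 1.35], [0, 2.5], [-1.52, 4.66], [0.17, 1.96], [-2.89, 2.89]. Speed limits (rad/s): [2.39, 2.39, 3.14, 3.14, 3.14, 3.14, 3.14].

INTERFACE

Orientations are given as a unit quaternion [w, x, y, z].
In Python, from station import ctrl, get_state, vision, ticket, models gives the robot as it stands. Calls block until the motion is done:
- ctrl.movep(position, orientation): joint-space move of the TCP to a pose.
- ctrl.movel(position, frame=None, max_speed=0.15): straight line of the TCP; frame=None keeps the orientation; max_speed is the mean speed in m/s.
- ctrl.set_joints(angles): joint-space move.
- ctrl.ungrasp() and ctrl.close_gripper(force=None): open the fingers fully, or close them until they stop; force is the grip in N (None keeps the last).
- ctrl.pause(seconds).
- ctrl.ik(position, orientation): joint angles nearest the present ones, or None.
- get_state(): the state.
- vision.grab_frame(name): name is "scene" or "top"; returns (picture, depth): 384x512x3 uint8, blue, green, red; 384x512 float32, m along the optical axis (not along the pixel's ray), 0 where there is no reading.
- vision.camera_info(name): a dict with "mtx" (3x3 intrinsics, pixels), "R" (3x3) and "t" (3): a world point X has camera coordinates R X + t. Camera axes: x right, y down, z forward; pixel columns grow to the right and rows downward; lengths in m; the calibration is good to about 2 mm. A picture is of the moment at which its call begins. camera_info takes no time and is no camera call.
A pose or a line that the arm cannot do raises ctrl.Unreachable and nothing moves.
- ticket.close_job(): hands the job in, once; it reports no verdict.
Trained networks look in the newest picture that a camera, given by its name, has taken for a name from the list of things; names that differ only in an ending like _2 or _b are one class to them, and where a whole thing is asked for, a point or a joint stands for the part that bears it (a point fixed in the world has none). Each returns a list of dicts, best first, with "p" (0 to 1); they miss things now and then, are a little off and sometimes report something else, mostly with a low value. They report only what shows in the picture. A call takes as long as a camera call.
- models.recognise(camera, target): "point" ([column, row] in pixels, amid what is visible of it).
- models.masks_of(camera, target): "mask" (384x512 bool, what is visible of it) and "point" ([column, row] in pixels, amid what is visible of it).
The state is a dict: "time": time; "qpos": joint angles; "qd": joint speeds; "tau": joint torques, N m; "tcp_pos": TCP position; "eef_rot": TCP orientation; "contact_force": force on the tool from outside, world axes, zero at the start; "wrist_torque": the same for the moment, N m; "width": finger opening in m.
Only numpy, scipy, OpenCV 4.12 (cv2) and the standard library are available. Lean on these libraries where they do the work, as an engineer would, in place of code of your own. Each camera call takes 0.05 s, during which the arm holds its last target. There are 200 camera calls.

## Working session

There is one attempt and no reset: what is moved stays moved. The work goes in short steps, each a Python script; the robot and the scene stay as the last script left them, time stands still between calls to the robot, and variables do not carry over. Pictures are saved under pics/ and viewed, about 8 in all and at most 12, crops included, and the job is handed in when it is done.

```bash
mkdir -p pics; ls; cat > h.py <<'E'
import numpy as np, cv2
from station import ctrl, get_state, vision, ticket, models
def world(cam,px,depth,r=2):
    i=vision.camera_info(cam);u,v=[int(round(a)) for a in px]
    w=depth[max(v-r,0):v+r+1,max(u-r,0):u+r+1];w=w[w>0];d=np.median(w)
    c=d*np.linalg.inv(i["mtx"])@[px[0],px[1],1]
    return i["R"].T@(c-i["t"])
def proj(cam,X):
    i=vision.camera_info(cam);c=i["mtx"]@(i["R"]@np.array(X)+i["t"]);return c[:2]/c[2]
E
python3 - <<'E'
from h import *
for cam in("top","scene"):
    p,d=vision.grab_frame(cam);cv2.imwrite(f"pics/{cam}0.png",p);np.save(f"{cam}0.npy",d)
    for t in["pad","stop_knob","stop_pivot","flap","flap_lip","lever","press","paint_jar","blue_jar","varnish_bottle","glue_can","cup","red_mask"]:
        for r in models.recognise(cam,t)[:2]:
            try:print(cam,t,round(r["p"],2),np.round(r["point"]),world(cam,r["point"],d).round(3))
            except Exception as e:print(t,e)
s=get_state();print(s["time"],s["tcp_pos"],s["eef_rot"],s["contact_force"],s["width"],ctrl.pinch_z)
E
```

```text
pics
top pad 0.81 [224. 198.] [0.527 0.06  0.122]
top stop_knob 0.79 [229. 174.] [0.616 0.045 0.112]
top stop_pivot 0.61 [229. 174.] [0.615 0.043 0.112]
top stop_pivot 0.39 [366. 223.] [ 0.457 -0.471  0.019]
top flap 0.61 [147. 214.] [0.471 0.329 0.093]
top flap_lip 0.59 [146. 214.] [0.469 0.33  0.093]
top flap_lip 0.32 [161. 208.] [0.49  0.283 0.089]
top lever 0.89 [226. 195.] [0.535 0.051 0.126]
top press 0.76 [162. 208.] [0.492 0.28  0.089]
top press 0.25 [232. 172.] [0.62  0.033 0.113]
top paint_jar 0.69 [245. 228.] [ 0.427 -0.016  0.074]
top paint_jar 0.59 [146. 214.] [0.469 0.331 0.093]
top blue_jar 0.51 [219. 235.] [0.399 0.074 0.07 ]
top blue_jar 0.3 [247. 228.] [ 0.428 -0.022  0.075]
top varnish_bottle 0.45 [299. 185.] [ 0.581 -0.206  0.1  ]
top glue_can 0.58 [244. 136.] [ 0.768 -0.006  0.086]
top cup 0.89 [333. 256.] [ 0.334 -0.343  0.007]
top red_mask 0.64 [346. 168.] [ 0.657 -0.393  0.052]
scene pad 0.9 [274. 199.] [0.526 0.056 0.125]
scene pad 0.75 [346. 237.] [0.481 0.329 0.092]
scene stop_knob 0.76 [250. 218.] [0.634 0.032 0.11 ]
scene stop_pivot 0.86 [252. 219.] [0.63
[... 222 characters left out ...]
ever 0.89 [274. 200.] [0.529 0.058 0.124]
scene press 0.65 [333. 231.] [0.486 0.28  0.09 ]
scene press 0.65 [272. 181.] [ 0.444 -0.015  0.076]
scene paint_jar 0.56 [270. 185.] [ 0.456 -0.013  0.065]
scene blue_jar 0.59 [297. 192.] [0.42  0.088 0.065]
scene varnish_bottle 0.86 [207. 186.] [ 0.608 -0.198  0.066]
scene varnish_bottle 0.63 [250. 218.] [0.634 0.033 0.111]
scene glue_can 0.83 [214. 248.] [0.785 0.    0.086]
scene cup 0.76 [228. 129.] [ 0.312 -0.35   0.022]
scene red_mask 0.78 [162. 178.] [ 0.685 -0.372  0.048]
1.4 [ 0.1928804  -0.59449848  0.23126188] [-1.12537569e-05  9.87719155e-01  1.56239783e-01 -6.07293892e-06] [ 0.23866515  0.49690908 -0.00546302] 0.08575513679060288 -0.0187
```

```bash
python3 - <<'E'
from h import *
t=cv2.imread("pics/top0.png")[110:270,70:330];s=cv2.imread("pics/scene0.png")[110:310,150:410]
cv2.imwrite("pics/c.png",np.vstack([cv2.resize(t,(600,369),interpolation=cv2.INTER_CUBIC)]));cv2.imwrite("pics/d.png",cv2.resize(s,(700,538),interpolation=cv2.INTER_CUBIC))
# point cloud analysis from both cameras
for cam in("top","scene"):
    p=cv2.imread(f"pics/{cam}0.png");d=np.load(f"{cam}0.npy");i=vision.camera_info(cam)
    v,u=np.indices(d.shape);c=np.stack([u,v,np.ones_like(u)],-1)@np.linalg.inv(i["mtx"]).T*d[...,None]
    W=(c-i["t"])@i["R"];np.save(f"W{cam}.npy",W)
    b,g,r=[p[...,k].astype(int) for k in range(3)]
    m=(r>130)&(g<80)&(b<80)&(W[...,2]>.1)&(d>0)
    print(cam,"red",m.sum(),W[m].mean(0) if m.any() else None, W[m].min(0),W[m].max(0))
    m=(abs(W[...,2]-.09)<.006)&(W[...,1]>.15)&(d>0)
    rc=cv2.minAreaRect((W[m][:,:2]*1000).astype(np.float32));print(cam,"flap",m.sum(),rc,W[m].mean(0))
    m=(r>150)&(g>120)&(b<90)&(d>0)&(abs(W[...,2]-.105)<.02);P=W[m];print("yellow",m.sum(),P.mean(0),P.min(0),P.max(0)) if m.any() else 0
    m=(p.max(2)<60)&(W[...,2]>.125)&(d>0)&(W[...,0]>.56)&(W[...,1]<.2);P=W[m];print("black",m.sum(),P.mean(0) if m.any() else 0)
E
```

```text
top red 1825 [ 0.41157525 -0.62308431  0.24169172] [ 0.21650266 -0.76656391  0.10008072] [0.71012108 0.66280632 0.28811855]
top flap 3810 ((564.6611328125, 424.9942626953125), (446.53436279296875, 510.44476318359375), 12.492687225341797) [0.47555207 0.34048524 0.08984501]
yellow 301 [0.51327961 0.23112339 0.09703901] [ 0.44102549 -0.23470921  0.08540857] [0.65972143 0.36126979 0.11596614]
black 124 [ 0.61267686 -0.44871142  0.16904159]
scene red 900 [ 0.43782202 -0.54131788  0.23117689] [-0.573541   -0.75029157  0.10001945] [0.73811245 0.71491038 0.26496975]
scene flap 4013 ((-106.30419921875, 473.9490966796875), (646.8687133789062, 1689.4261474609375), 89.97502899169922) [0.42376815 0.35158785 0.0897681 ]
yellow 307 [0.50807006 0.23108563 0.09646835] [ 0.44013008 -0.23553494  0.08566431] [0.67849012 0.3599318  0.11560214]
black 162 [ 0.60312959 -0.68702042  0.16281268]
```

View pics/c.png

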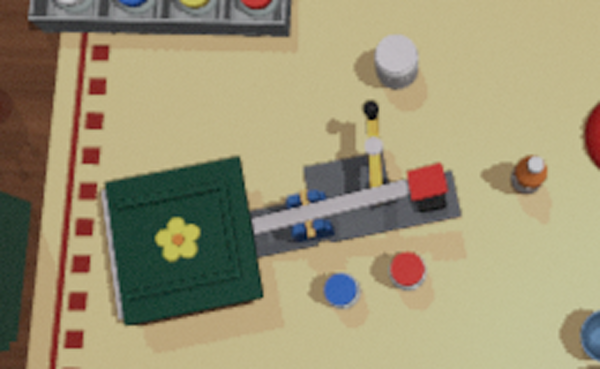

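View pics/d.png

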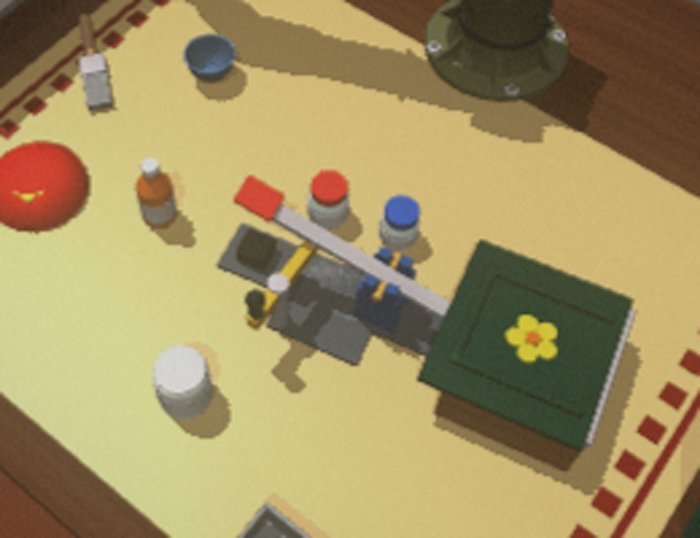

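Top crop: black knob at (371,108), pivot cap (373,146), red pad (427,182), flap centred (180,240); jars at (340,290)/(407,270), bottle (530,172), can (397,60). The stop arm lies under the lever. Next I fit the press pose.

```bash
python3 - <<'E'
from h import *
for cam in("top","scene"):
    p=cv2.imread(f"pics/{cam}0.png").astype(int);W=np.load(f"W{cam}.npy");x,y,z=W[...,0],W[...,1],W[...,2]
    b,g,r=[p[...,k] for k in range(3)]
    m=(abs(z-.09)<.005)&(x>.3)&(x<.65)&(y>.18)&(y<.5)&(r<90);rc=cv2.minAreaRect((W[m][:,:2]*1000).astype(np.float32));print("flap",m.sum(),rc)
    print("corners",cv2.boxPoints(rc).round(0).tolist())
    m=(r>130)&(g<90)&(b<90)&(z>.12)&(x>.4)&(x<.7)&(abs(y)<.12);print("pad",m.sum(),W[m].mean(0).round(4),np.median(W[m],0).round(4))
    k=[231,157] if cam=="top" else [245,221]
    mm=(z>.12)&(z<.2)&(x>.6)&(x<.75)&(y>-.06)&(y<.12);print("knob",mm.sum(),W[mm].round(3).tolist()[:40], p[mm].mean())
    m=(p.min(2)>120)&(abs(z-.11)<.012)&(x>.57)&(x<.7)&(y>-.03)&(y<.1);print("cap",m.sum(),W[m].mean(0).round(3) if m.any() else 0)
    m=(z>.05)&(z<.14)&(y<-.14)&(y>-.28)&(x>.5)&(x<.7);print("bottle",W[m].mean(0).round(3))
E
```

```text
flap 2939 ((472.78363037109375, 323.8869323730469), (223.4065399169922, 209.74208068847656), 12.485527992248535)
corners [[341.0, 402.0], [386.0, 197.0], [605.0, 246.0], [559.0, 450.0]]
pad 193 [ 0.5531 -0.047   0.1633] [ 0.5528 -0.0457  0.1633]
knob 46 [[0.679, 0.043, 0.153], [0.68, 0.04, 0.152], [0.679, 0.036, 0.154], [0.677, 0.05, 0.149], [0.675, 0.046, 0.156], [0.674, 0.043, 0.158], [0.675, 0.039, 0.156], [0.675, 0.036, 0.155], [0.676, 0.033, 0.154], [0.672, 0.05, 0.155], [0.671, 0.046, 0.158], [0.672, 0.043, 0.153], [0.671, 0.039, 0.159], [0.671, 0.036, 0.159], [0.672, 0.032, 0.155], [0.673, 0.029, 0.152], [0.668, 0.05, 0.156], [0.668, 0.046, 0.154], [0.667, 0.043, 0.159], [0.667, 0.039, 0.159], [0.667, 0.036, 0.16], [0.668, 0.032, 0.156], [0.669, 0.029, 0.151], [0.665, 0.05, 0.154], [0.664, 0.046, 0.156], [0.663, 0.042, 0.159], [0.664, 0.039, 0.158], [0.664, 0.036, 0.156], [0.665, 0.032, 0.152], [0.666, 0.029, 0.151], [0.66, 0.046, 0.156], [0.662, 0.043, 0.151], [0.661, 0.039, 0.154], [0.661, 0.036, 0.154], [0.661, 0.032, 0.156], [0.664, 0.029, 0.144], [0.657, 0.046, 0.155], [0
[... 672 characters left out ...]
, 0.028, 0.15], [0.673, 0.032, 0.154], [0.673, 0.036, 0.159], [0.672, 0.039, 0.161], [0.667, 0.04, 0.155], [0.667, 0.044, 0.159], [0.664, 0.046, 0.157], [0.659, 0.046, 0.151], [0.676, 0.03, 0.15], [0.676, 0.034, 0.154], [0.675, 0.038, 0.158], [0.673, 0.04, 0.156], [0.67, 0.042, 0.154], [0.67, 0.047, 0.161], [0.666, 0.047, 0.155], [0.663, 0.049, 0.153], [0.677, 0.035, 0.15], [0.676, 0.039, 0.153], [0.675, 0.042, 0.154], [0.672, 0.044, 0.153], [0.671, 0.047, 0.155], [0.668, 0.049, 0.152], [0.664, 0.05, 0.149], [0.679, 0.037, 0.148], [0.678, 0.04, 0.15], [0.676, 0.043, 0.15], [0.675, 0.047, 0.154], [0.673, 0.049, 0.154]] 71.80459770114942
cap 43 [0.618 0.035 0.114]
bottle [ 0.597 -0.205  0.09 ]
```

Two cameras agree: press origin ≈ (0.517, 0.133), yaw 12.6°, stop angle ≈ 0.1. Moving behind the knob now.

```bash
cat >> h.py <<'E'
TH=np.radians(12.6);O=np.array([.517,.133])
ex=np.array([np.cos(TH),np.sin(TH)]);ey=np.array([-ex[1],ex[0]])
Q=np.array([0,np.cos(TH/2),np.sin(TH/2),0])
def P(x,y,z): # press mm -> world
    return np.append(O+ex*x/1000+ey*y/1000,z/1000)
def st(tag=""):
    s=get_state();w=s["tcp_pos"][:2]-O;f=s["contact_force"]
    print(tag,"t%.1f"%s["time"],"press",(w@ex*1000).round(1),(w@ey*1000).round(1),"z",(s["tcp_pos"][2]*1000).round(1),"F press",(f[:2]@ex).round(1),(f[:2]@ey).round(1),f[2].round(1));return s
def finger(phi,d): # finger centre behind the knob at stop angle phi
    return 80+50*np.cos(phi)+d*np.sin(phi), -120-50*np.sin(phi)+d*np.cos(phi)
E
python3 - <<'E'
from h import *
ctrl.close_gripper(30);st()
p=get_state()["tcp_pos"];ctrl.movel([p[0],p[1],.30],max_speed=.25)
ctrl.movep(P(130,-68,250),Q);st()
ctrl.movel(P(130,-68,122),max_speed=.15);st()
p,d=vision.grab_frame("scene");cv2.imwrite("pics/e.png",cv2.resize(p[130:270,170:350],(720,560),interpolation=cv2.INTER_CUBIC))
E
```

```text
t2.2 press -475.0 -639.3 z 231.3 F press 0.6 0.1 0.3
 t5.5 press 130.0 -69.3 z 250.0 F press 0.3 0.2 -0.4
 t6.5 press 130.6 -67.8 z 123.0 F press -0.9 0.6 -0.7
```

View pics/e.png

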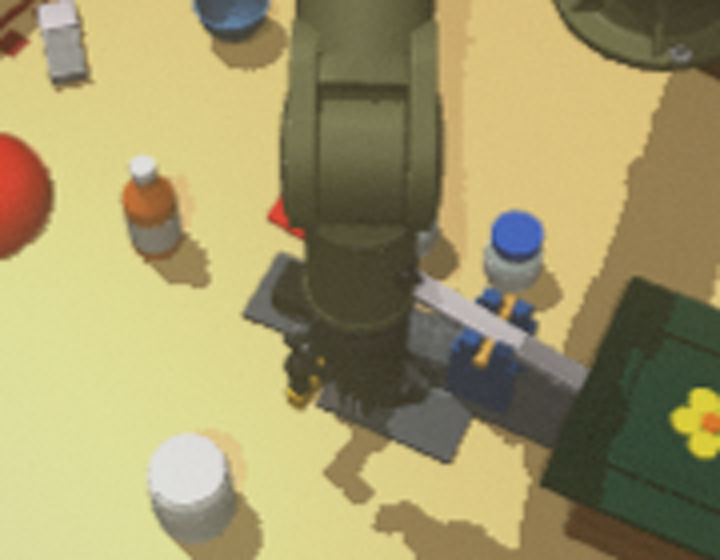

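The gripper stands behind the knob (knob at about (300,360), untouched). Pushing in steps, reading force.

```bash
python3 - <<'E'
from h import *
for phi in [0.0,.15,.3,.5,.7,.9,1.1,1.3,1.4,1.48]:
    ctrl.movel(P(*finger(phi,25),122),max_speed=.06);s=st(phi)
    if np.linalg.norm(s["contact_force"])>20:break
i=1
for cam in("scene","top"):
    p,d=vision.grab_frame(cam);W=world;cv2.imwrite(f"pics/f_{cam}.png",p)
a=cv2.resize(cv2.imread("pics/f_scene.png")[150:260,190:330],(700,550),interpolation=cv2.INTER_CUBIC);cv2.imwrite("pics/f.png",a)
E
```

```text
0.0 t7.2 press 129.9 -95.3 z 122.0 F press 0.2 0.6 0.1
0.15 t7.5 press 133.4 -103.1 z 121.9 F press 1.4 -0.4 -0.6
0.3 t7.8 press 135.3 -111.7 z 121.9 F press -0.3 0.6 0.4
0.5 t8.1 press 136.5 -121.6 z 122.2 F press 1.5 2.6 0.8
0.7 t8.4 press 134.8 -133.7 z 122.2 F press 3.6 1.6 0.5
0.9 t8.8 press 130.1 -144.6 z 121.9 F press 0.4 -0.3 0.2
1.1 t9.1 press 124.4 -154.5 z 121.8 F press -0.8 0.0 0.2
1.3 t9.4 press 116.9 -162.5 z 121.9 F press -0.6 0.3 -0.7
1.4 t9.7 press 112.7 -165.4 z 122.0 F press 0.3 -0.5 -0.0
1.48 t9.9 press 109.1 -167.8 z 122.0 F press 0.2 0.8 -0.6
```

View pics/f.png

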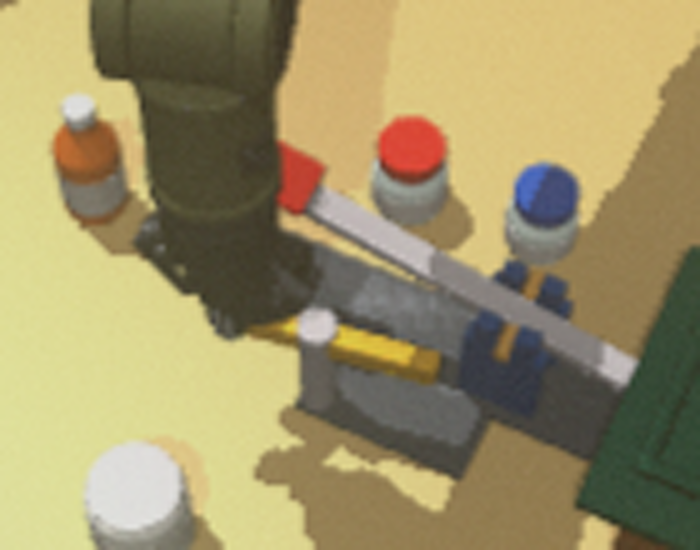

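The yellow arm now points toward the flap, clear of the lever (arm tip (430,362), pivot (318,325)). I push on gently until the end stop is felt.

```bash
python3 - <<'E'
from h import *
for d in range(23,2,-2):
    ctrl.movel(P(*finger(1.5,d),122),max_speed=.04);ctrl.pause(.1);s=st(d)
    if np.linalg.norm(s["contact_force"][:2])>7:break
# retreat outward, up
w=s["tcp_pos"][:2]-O;x,y=w@ex*1000,w@ey*1000
ctrl.movel(P(x+25,y,122),max_speed=.1);ctrl.movel(P(x+25,y,240),max_speed=.2)
ctrl.movel(P(0,-188,240),max_speed=.2);st()
for cam in("scene","top"):
    p,d=vision.grab_frame(cam);cv2.imwrite(f"pics/g_{cam}.png",p)
a=[cv2.resize(cv2.imread(f"pics/g_{c}.png")[r:r+100,k:k+120],(400,333),interpolation=cv2.INTER_CUBIC) for c,r,k in(("scene",160,210),("top",120,170))]
cv2.imwrite("pics/g.png",np.hstack(a))
E
```

```text
23 t10.4 press 106.4 -168.4 z 122.0 F press -0.1 -0.3 -0.3
21 t10.7 press 104.9 -168.5 z 122.1 F press 3.8 -0.6 -1.4
19 t11.1 press 104.7 -168.5 z 122.3 F press 10.9 -1.9 -5.3
 t13.0 press 0.7 -187.9 z 239.7 F press 1.3 0.2 -0.1
```

View pics/g.png

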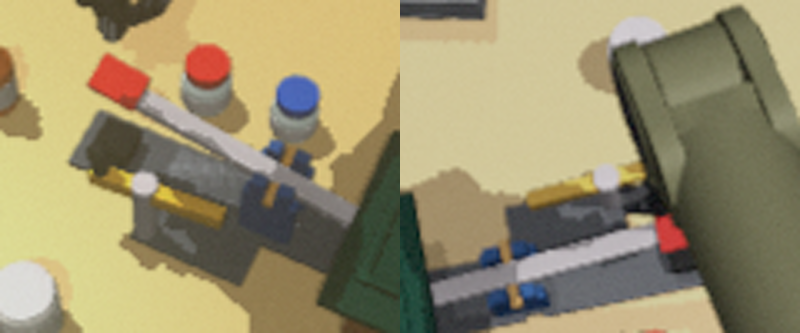

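Stop is at its end (arm parallel to the lever, 11 N stall). Now pressing the pad along its arc.

```bash
python3 - <<'E'
from h import *
ctrl.movel(P(0,-186,175),max_speed=.15);st("above")
for z in [163,155,145,133,120,107,95,84,74,66,61,58,56,54,52]:
    y=-np.sqrt(197.1**2-(z-95)**2)
    ctrl.movel(P(0,y,z),max_speed=.05);s=st(z)
    f=s["contact_force"]
    if f[2]>24 or np.hypot(*f[:2])>15 or abs(s["tcp_pos"][2]*1000-z)>8:print("stop");break
for cam in("scene","top"):
    p,d=vision.grab_frame(cam);cv2.imwrite(f"pics/i_{cam}.png",p);np.save(f"i_{cam}.npy",d)
cv2.imwrite("pics/i.png",cv2.resize(cv2.imread("pics/i_scene.png")[120:320,150:400],(750,600),interpolation=cv2.INTER_CUBIC))
E
```

```text
above t13.7 press 0.6 -185.6 z 175.3 F press 0.2 -0.2 0.6
163 t14.1 press 1.1 -185.0 z 164.0 F press 0.4 0.4 7.9
155 t14.4 press 1.2 -187.9 z 156.0 F press 0.8 -1.0 7.4
145 t14.8 press 1.2 -191.0 z 146.0 F press 0.3 -0.3 8.1
133 t15.2 press 1.2 -193.7 z 134.0 F press -0.1 -0.3 7.8
120 t15.6 press 1.0 -195.9 z 120.9 F press -0.2 -0.7 7.5
107 t16.0 press 0.8 -197.1 z 107.8 F press -0.6 -1.7 6.4
95 t16.4 press 0.8 -197.5 z 95.8 F press -0.6 -1.5 6.7
84 t16.8 press 0.7 -197.3 z 84.7 F press 0.2 -1.2 6.1
74 t17.1 press 0.7 -196.5 z 74.7 F press -0.1 -1.6 6.7
66 t17.4 press 0.8 -195.5 z 66.6 F press 0.5 -2.4 5.0
61 t17.7 press 0.9 -194.7 z 61.6 F press 1.7 -1.4 4.5
58 t17.9 press 0.8 -194.2 z 58.7 F press -0.0 -2.0 4.9
56 t18.2 press 1.0 -194.0 z 57.7 F press -1.7 -2.5 15.4
54 t18.4 press 1.2 -193.9 z 57.2 F press -7.5 -3.2 30.4
stop
```

View pics/i.png

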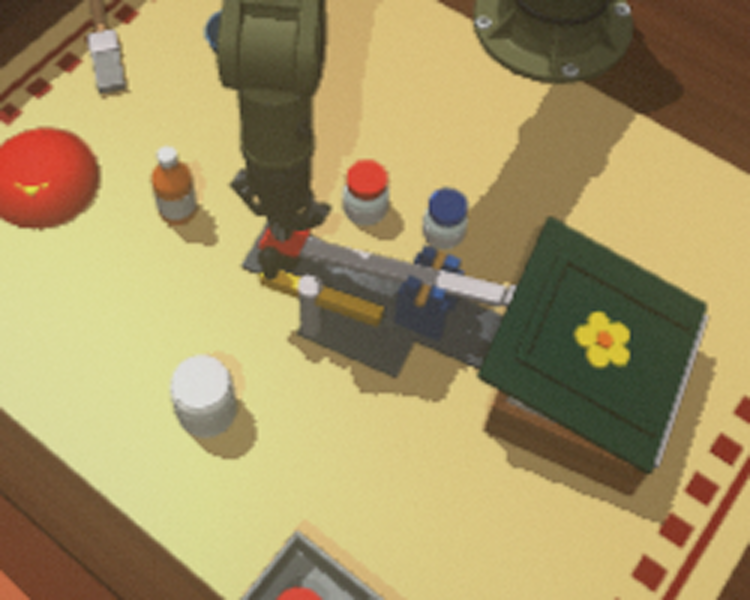

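The lever is down on the buffer and the flap is raised, with its lip at around (520,290). The jars, bottle and can look unmoved. I'll ease the force, check the lip height and stability, then hand in.

```bash
python3 - <<'E'
from h import *
ctrl.movel(P(0,-193.5,56),max_speed=.05);ctrl.pause(.5);s=st("hold")
p,d=vision.grab_frame("scene")
i=vision.camera_info("scene");v,u=np.indices(d.shape);c=np.stack([u,v,np.ones_like(u)],-1)@np.linalg.inv(i["mtx"]).T*d[...,None]
W=(c-i["t"])@i["R"];w=W[...,:2]-O;x,y=w@ex,w@ey
for a in(.09,.1,.12,.2,.28):
    m=(abs(x)<.09)&(abs(x)>.03)&(abs(y-a)<.006)&(d>0);print(a,np.median(W[m][:,2]).round(4),m.sum())
W0=np.load("Wscene.npy")
for n,q in(("paint",(.43,-.016)),("blue",(.40,.077)),("can",(.77,-.003)),("bottle",(.585,-.208))):
    print(n,[np.round(K[(np.hypot(K[...,0]-q[0],K[...,1]-q[1])<.05)&(K[...,2]>.055)].mean(0),3) for K in(W0,W)])
E
```

```text
hold t19.3 press 1.0 -194.0 z 57.7 F press -2.7 -2.1 16.1
0.09 0.0009 49
0.1 0.1392 113
0.12 0.1373 130
0.2 0.1171 119
0.28 0.0971 117
paint [array([ 0.436, -0.019,  0.073]), array([ 0.436, -0.019,  0.073])]
blue [array([0.403, 0.084, 0.069]), array([0.403, 0.084, 0.069])]
can [array([0.782, 0.009, 0.081]), array([0.782, 0.009, 0.081])]
bottle [array([ 0.596, -0.205,  0.092]), array([ 0.597, -0.205,  0.092])]
```

```bash
python3 -c "
from h import *
ticket.close_job();st()"
```

```text
the job is handed in; nothing more can be done
the job is handed in; nothing more can be done
```

The job is done and handed in, with the arm still holding the lever down. With closed fingertips I pushed the black knob round to its end stop, where it stalled at about 11 N. I then pressed the red pad down along its arc until the lever lay on the rubber buffer.

**Last checks, just before handing in:**
- **Lever:** the fingertip was at z = 57.7 mm, against about 58 mm expected on the buffer, and held with about 16 N. The force briefly reached about 30 N when it met the buffer, and I eased it off.
- **Flap:** its surface measured 139 mm up near the free edge. By its slope that puts the lip at about 142–144 mm, against about 145 mm when fully open.
- **Stop:** in the picture, the yellow arm lies parallel to the lever and clear of it.
- **Loose things:** both jars, the bottle and the can measured within 1 mm of their starting places. I did not measure the bowl, brush and mask; the arm did not go near them while working, and it passed above on the way in.

No check failed or disagreed. I took no reading after handing in, because the station accepts no more calls; the robot clock last read 19.3 s, well under the 48 s limit.

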